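Clear the plumber's tipping tray

ROBOT

A 7-joint arm with a two-finger parallel gripper is mounted at the origin on the work surface. World frame = base frame: x ahead of the robot, y to its left, z up, the work surface at z = 0. Lengths are in m, angles in rad, forces in N, time in s.
With the tool pointing down it reaches from about 0.35 to 0.9 m from the base axis. Payload 8.1 kg.
Tool frame: the origin (TCP) lies at the very end of the fingers, on their centre line; the grasp point (between the pads) lies 19 mm behind it; z points along the fingers, y is the line along which they close (so a half turn about z gives the same grasp; the last joint's range is limited). The gripper opens to 92 mm and grips with 3 to 60 N. Pads are 19 mm wide; open, the fingers measure 130 mm over their backs; the gripper's body (75 mm by 190 mm) begins 47 mm behind the grasp point.
Start: joints at [-1.337, 0.434, 0.025, 1.573, -0.012, 1.134, -0.075], TCP at [0.207, 0.59, 0.227] pointing down, gripper open.
Joint ranges: [-2.62, 2.62], [-0.44, 2.09], [-1.27, 1.32], [0.08, 2.57], [-1.32, 4.46], [0.12, 2], [-2.74, 2.74]. Speed limits (rad/s): [2.22, 2.22, 3.01, 3.01, 3.14, 3.14, 3.14].

INTERFACE

Orientations are given as a rotation vector (axis times angle).
In Python, from cell import arm gives the robot as it stands.
- The arm moves only by the tool carry_out, never from a script. Its argument "commands" is a list of rows, each a list of 7 numbers: the opening, from 0 (shut) to 1 (fully open), then the shift along the tool's x, y, z each as a share of 0.025 m, from -1 to 1, then the turn, a rotation vector about the tool's x, y, z each as a share of 0.1 rad, from -1 to 1. A call has 1 to 8 rows; each row shifts and turns the commanded pose from where the row before left it, along the tool's axes as they then stand; what a row does not reach is not made up. A row lasts 1/10 s, in which the tool goes at most 50 mm and 8.59 degrees, less where a joint would pass 70% of its speed; a pose out of reach is approached as far as the arm can. A call with a number of a shift or a turn outside -1 to 1 is refused whole. A call with a gripper value outside its range is refused whole. The fingers move at their own pace and stop on an object; "squeeze" is the grip in N (left out, the last holds). Time passes only in rows, so rows that do not move let the fingers close. It gives the time, the measured TCP pose, the force, the opening and the grip force at its end, in the units of the state.
- arm.observe(): the state, without advancing time (a new reading comes with each control period).
- arm.get_image(name): name is "scene" or "top"; returns a dict with "pixels" (480x640x3 uint8, red, green, blue), "range_z" (480x640 float32, m along the optical axis (not along the pixel's ray), 0 where there is no reading), "mtx" (3x3 intrinsics, pixels), "R" (3x3) and "t" (3): a world point X has camera coordinates R X + t. Camera axes: x right, y down, z forward; pixel columns grow to the right and rows downward; lengths in m; the calibration is good to about 2 mm. A picture is of the moment at which its call begins.
- arm.sign_off(): hands the job in; it is judged then, once.
The state is a dict: "clock": time; "joints": joint angles; "dq": joint speeds; "joint_efforts": joint torques, N m; "position": TCP position; "ee_rot": TCP orientation; "force": force on the tool from outside, world axes, zero at the start; "ft_torque": the same for the moment, N m; "width": opening from 0.0 (shut) to 1.0 (fully open); "gripper_force": force on a finger pad.
Only numpy, scipy, OpenCV 4.12 (cv2) and the standard library are available. Lean on these libraries where they do the work, as an engineer would, in place of code of your own. Each camera call takes 0.05 s, during which the arm holds its last target. There are 200 camera calls.

TASK

Clear the blue tipping tray. First take the drain key off it and slide its flat blade fully home into the slot of the white rack, and let go; next slide the green tub, without lifting it off the surface, up against the front of the stand, centred under the tray's open lip; then lift the tray by its orange bar until all three fittings slide off into the tub, and lower the tray gently back to level, never letting it drop. Do not disturb the other things lying around.

Things in the scene. Friction and masses are not known exactly. Their poses are not given: they have to be found in the camera images.
- stand: white plastic stand, fixed, 190 (x) x 160 (y) mm foot, 90 mm high, that carries the blue tray; origin under its centre. The tray tips towards the stand's own +y: its open lip is on that side, its orange bar on the -y side
- stand_front (a point): middle of the foot of the stand's flat front face (170 mm wide, 90 mm high), at table height; axes as the stand's, +y out of the face towards the tub. The tray's hinge line runs along x at y = +5 mm, height 115 mm; the level tray's lip reaches to y = +35 mm, underside 115 mm high
- tray (a joint): tip angle of the blue tray, rad: 0 level (on its stop), grows as the bar side rises, stop at 1.15; it falls back if let go. Tray 175 mm wide (x), 175 mm long (y), floor top 120 mm above the table, walls 5 mm thick, tops at 145 mm, on both sides and the rear, open at the lip. About 0.6 kg with load
- tray_bar (a point): middle of the tray's orange lifting bar: round, 13 mm thick, along the stand's x, 114 mm free between its two arms; 205 mm from the hinge line, 24 mm above it; 139 mm high when the tray is level; its axis is 60 mm behind the tray's rear wall, with nothing under it. Moves and turns with the tray
- key: drain key, 140 mm long, flat on the rear half of the tray along the stand's x. From the origin (underside, where grip meets blade) a steel blade 70 mm long, 32 wide, 5 thick runs to its +x, underside level with the grip's; a black, yellow-ended grip 70 mm long, 18 wide, 26 high runs to -x. 0.13 kg, centre of mass 10 mm up the blade
- key_tip (a point): middle of the far end of the key's blade: 70 mm along the key's +x from its origin, 2.5 mm above its underside
- slot (a point): middle of the floor edge at the mouth of the white rack's level, orange-rimmed slot, 60 mm above the table, fixed. The slot runs 80 mm deep along this point's +x (mouth looks to -x), 40 mm wide (y), 12 mm high, roof plate 8 mm. Fully home: all the blade inside, the grip's shoulder at the mouth. Before the mouth only the rack's 10 mm base plate is in the way
- rack: white plastic rack, fixed; origin at table height under the slot's block (80 x 60 mm, 80 mm high); axes as the slot's. Base plate 150 (x) x 230 mm, y from +40 to -190 mm, 10 mm high. At y = -140 mm a lever clamp (136 mm high) grips a chrome rail piece 200 mm long along x, 25 mm thick, top at 90 mm
- tub: green open tub, loose, 230 (x) x 160 (y) x 75 mm high, wall 4 mm, 0.25 kg; origin under its centre. Stands before the stand's front face, some way off; in place its long side lies against that face
- elbow: grey pipe elbow with black collars, about 50 x 50 x 46 mm; loose on the lip half of the tray; origin under its middle as built
- nut: brass coupling nut, 48 mm across, 40 mm high; loose on the lip half of the tray; origin under its centre as built
- cap: red plastic pipe cap with four lugs and a ridge, 48 mm across, 52 mm high; loose on the lip half of the tray; origin under its centre as built
- float_arm: a green plastic float arm, a 150 mm rod with a 60 x 30 x 22 mm paddle, lying flat; origin under its middle, rod along its y; a bystander
- plunger: a black rubber-tipped plunger handle, 240 mm long, 36 mm thick at the tip, lying along its own x; origin under its middle; a bystander
- plug: a black rubber drain plug, disc 60 mm across, 22 mm high; origin under its centre; a bystander
- cleaner: a yellow bottle with a red cap, 68 mm across, 190 mm high, standing; origin under its centre; a bystander
- jar: an amber jar with a steel lid, 72 mm across, 90 mm high, standing; origin under its centre; a bystander
- tape: a grey roll of tape, ring 90 mm across, 20 mm high, lying flat; origin under its centre; a bystander

How it is judged:
By the outcome, as a careful person would: the job done as asked, in the order asked, and still so for the second after the job is handed in, with the robot touching nothing.
It also fails if it takes over 67 s, if anything falls off the work surface, if the arm or the gripper's body presses on something with over 40 N, if the wrist force passes 120 N, or if a joint passes its speed limit or range.

## Working session

There is one attempt and no reset: what is moved stays moved. The work goes in short steps, Python scripts to look and compute and a tool call to move; the robot and the scene stay as the last step left them, time stands still between calls to the robot, and variables do not carry over. Pictures are saved under pics/ and viewed, at most 10 in all, crops included, and the job is handed in when it is done.

Besides the shell and the picture viewer there is one more tool, called after "Request:" as a command line: name --pt "numbers of a row" for each row, then --argument value for the rest. carry_out: Moves the arm, as the interface text tells. Shift numbers are shares of 0.025 m and turn numbers shares of 0.1 rad, none past 1 either way. Its arguments: {"type":"object","properties":{"commands":{"type":"array"},"squeeze":{"type":"number"}},"required":["commands"]}

```bash
mkdir -p pics; ls; cat > h.py <<'E'
import numpy as np, cv2
from cell import arm
from scipy.spatial.transform import Rotation as Ro
def grab(n):
    d=arm.get_image(n); K=d["mtx"];z=d["range_z"]
    v,u=np.mgrid[0:480,0:640]
    c=np.stack([(u-K[0,2])/K[0,0]*z,(v-K[1,2])/K[1,1]*z,z],-1)
    P=(c-np.array(d["t"]))@np.array(d["R"])
    P[z==0]=np.nan
    return d["pixels"],P
def save(n,f):
    px,P=grab(n); cv2.imwrite("pics/"+f+".png",cv2.cvtColor(px,cv2.COLOR_RGB2BGR)); np.savez("pics/"+f+".npz",px=px,P=P); return px,P
E
python3 - <<'E'
from h import *
for n in("top","scene"):
    px,P=save(n,n+"0")
s=arm.observe();print(s)
E
```

```text
pics
{'clock': 0.1, 'joints': array([-1.33658594,  0.43515087,  0.02497658,  1.57397808, -0.01157532,
        1.13400511, -0.07509939]), 'dq': array([-1.29270511e-03, -1.95673690e-03, -6.79391092e-04, -3.20034509e-03,
       -1.66795467e-03, -8.95221173e-05,  1.43628700e-03]), 'joint_efforts': array([ 3.37850463e-03, -6.69118023e+01,  9.88117866e-01, -3.15147507e+01,
       -6.04830589e-02,  3.73361260e-02,  4.45786623e-05]), 'position': array([0.20646012, 0.58944206, 0.22603585]), 'ee_rot': array([-5.26643211e-01, -3.09704992e+00,  2.19032645e-03]), 'force': array([-0.08478677, -0.1842787 ,  0.52025223]), 'ft_torque': array([-0.05392283,  0.05023377,  0.03435872]), 'gripper_force': 0.0, 'width': 1.0002818480114086}
```

View pics/top0.png

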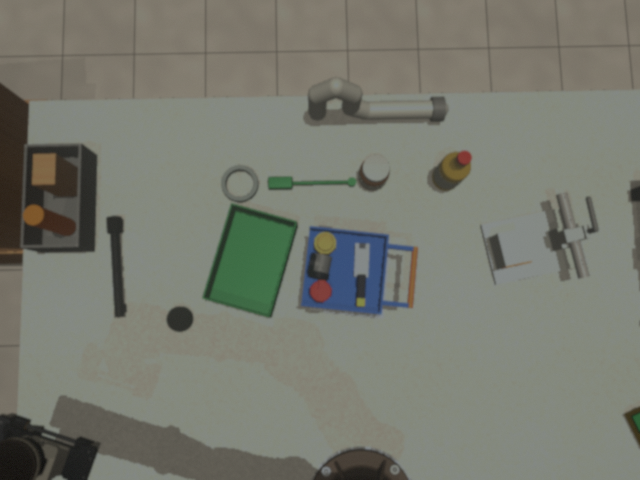

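View pics/scene0.png

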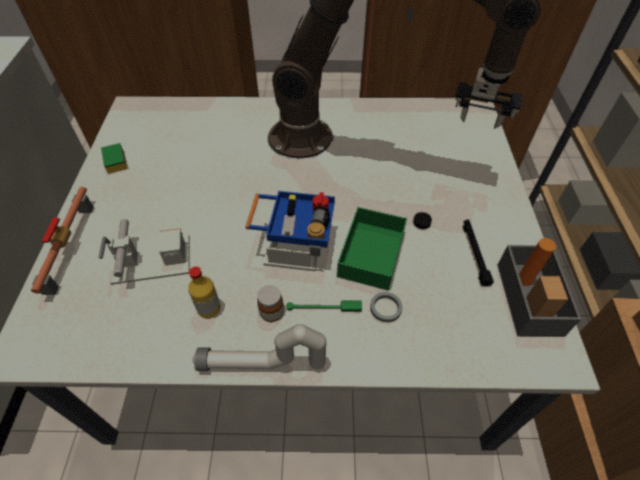

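The top view shows the base at the bottom (360,470), with world x up and y left. The stand and tray are at (345,270) with the lip to the left and the bar at (412,277). The key is at (361,272), blade up, and the tub is at (251,260). The rack block is at (522,240) with its orange rim at (515,265) facing the robot.

```bash
cat > m.py <<'E'
from h import *
d=np.load("pics/top0.npz");px,P=d["px"],d["P"]
hsv=cv2.cvtColor(px,cv2.COLOR_RGB2HSV);H,S,V=[hsv[...,i].astype(int) for i in range(3)]
v,u=np.mgrid[0:480,0:640]
def box(a,b,c,e): return (u>=a)&(u<=b)&(v>=c)&(v<=e)
def rect(m,name):
    m=m&np.isfinite(P[...,2]); q=P[m]
    r=cv2.minAreaRect(q[:,:2].astype(np.float32)); print(name,m.sum(),np.round(r[0],4),np.round(r[1],4),round(r[2],2),'z',np.round(np.percentile(q[:,2],[5,50,95]),4)); return q
Z=P[...,2]
rect(box(200,300,200,320)&(Z>.068)&(Z<.085),"tub rim")
rect(box(200,300,200,320)&(Z>.03)&(Z<.085),"tub all")
rect(box(295,392,220,320)&(H>105)&(H<125)&(S>120)&(Z>.137)&(Z<.152),"tray walls")
rect(box(400,425,235,315)&(H<20)&(S>120)&(Z>.12),"bar")
rect(box(352,372,235,312)&(Z>.122)&(S<90)&(V>80)&(H>-1),"blade")
rect(box(352,372,270,312)&(Z>.138),"grip")
rect(box(500,550,205,285)&(Z>.072)&(Z<.09),"rack block top")
rect(box(475,600,185,290)&(Z>.005)&(Z<.014),"base plate")
rect(box(550,600,185,285)&(Z>.08)&(Z<.095)&(S<60),"rail")
im=px[180:320,200:440]; im2=px[185:295,475:610]
a=cv2.resize(im,(800,467),interpolation=3)
cv2.imwrite("pics/c1.png",cv2.cvtColor(a,cv2.COLOR_RGB2BGR))
s=np.load("pics/scene0.npz")["px"]
b=np.vstack([cv2.resize(im2,(660,300),interpolation=3),cv2.resize(s[215:285,90:200],(660,300),interpolation=3)])
cv2.imwrite("pics/c2.png",cv2.cvtColor(b,cv2.COLOR_RGB2BGR))
for n in("top","scene"):
    dd=np.load(f"pics/{n}0.npz");Q=dd["P"];q=dd["px"]
    hs=cv2.cvtColor(q,cv2.COLOR_RGB2HSV)
    m=(Q[...,1]<-.3)&(Q[...,0]>.3)&(Q[...,1]>-.75)&(Q[...,2]>.05)&(Q[...,2]<.095)
    o=m&(hs[...,0]<22)&(hs[...,1]>110)
    print(n,"orange",o.sum(),np.round(Q[o],3)[:12].tolist())
    r=cv2.minAreaRect(Q[m&(Q[...,1]>-.52)&(Q[...,2]>.072)][:,:2].astype(np.float32));print(n,r)
E
python3 m.py
```

```text
tub rim 652 [0.5671 0.2422] [0.1609 0.2303] 72.95 z [0.0692 0.0738 0.0783]
tub all 1214 [0.5672 0.2422] [0.161  0.2302] 72.97 z [0.0345 0.0697 0.0775]
tray walls 194 [0.53   0.0145] [0.1914 0.1686] 82.52 z [0.1393 0.144  0.1478]
bar 209 [ 0.5133 -0.1178] [0.0091 0.1269] 83.32 z [0.1405 0.1441 0.1482]
blade 426 [ 0.5166 -0.0071] [0.0335 0.1526] 85.59 z [0.1225 0.1252 0.1423]
grip 320 [ 0.4809 -0.0114] [0.0437 0.0813] 82.4 z [0.1406 0.1449 0.1491]
rack block top 916 [ 0.5801 -0.3656] [0.0807 0.0642] 10.69 z [0.075  0.0799 0.0842]
base plate 3341 [ 0.6136 -0.4525] [0.3096 0.2628] 87.4 z [0.0055 0.0094 0.0132]
rail 826 [ 0.6057 -0.4974] [0.1996 0.0525] 16.05 z [0.0815 0.0876 0.0931]
top orange 0 []
top ((0.6066180467605591, -0.4242238402366638), (0.1981882005929947, 0.19142422080039978), 0.03778649494051933)
scene orange 956 [[0.356, -0.708, 0.074], [0.353, -0.707, 0.071], [0.359, -0.711, 0.073], [0.357, -0.709, 0.07], [0.356, -0.707, 0.069], [0.354, -0.704, 0.068], [0.353, -0.702, 0.067], [0.366, -0.711, 0.075], [0.362, -0.71, 0.071], [0.362, -0.707, 0.072], [0.363, -0.703, 0.073], [0.359, -0.703, 0.068]]
scene ((0.6047303080558777, -0.4242282509803772), (0.201039120554924, 0.19121649861335754), 0.08100632578134537)
```

View pics/c1.png

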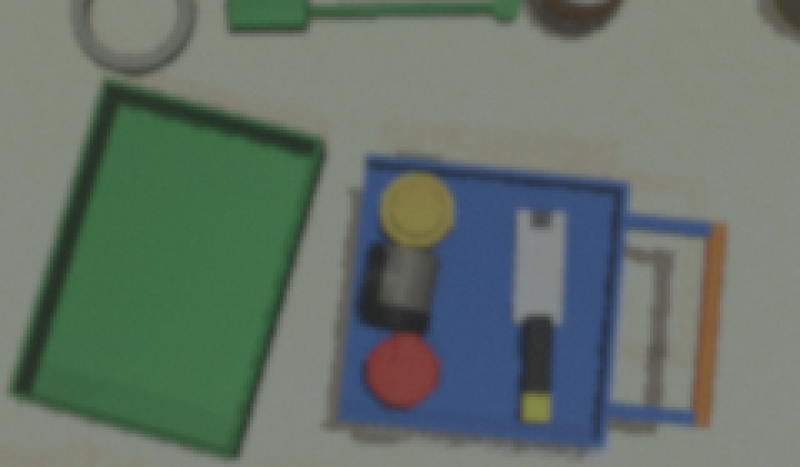

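View pics/c2.png

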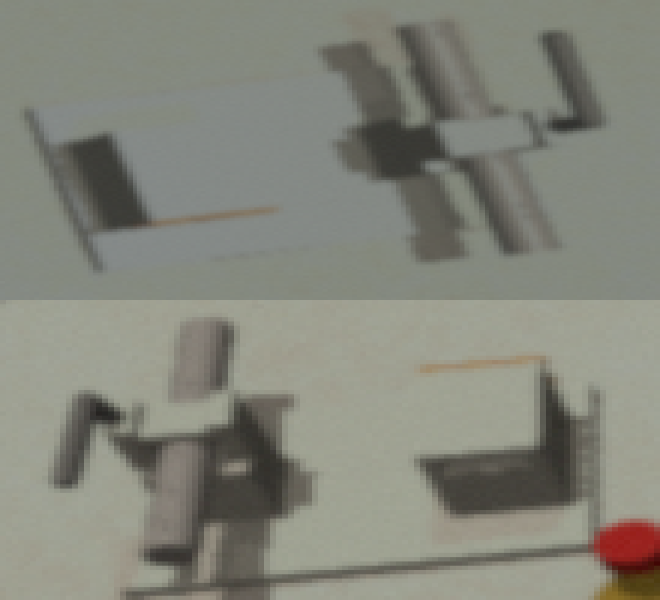

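The crops confirm the layout. The key's grip is black and yellow at c1 (537,355) with its blade up at (540,265). The rack mouth's orange rim is at c2 (150–275, 215), on the robot side. Next I'll refine the yaws and plan the first moves.

```bash
cat >> h.py <<'E'
def load(n):
    d=np.load(f"pics/{n}.npz");return d["px"],d["P"]
def pose():
    s=arm.observe();return np.array(s["position"]),Ro.from_rotvec(s["ee_rot"]),s
def fitrect(q,L,W,x0):
    "soft fit of an L x W rectangle to points: maximise inside minus area penalty, via quantile edges"
    from scipy.optimize import minimize_scalar
    def ex(a):
        R=np.array([[np.cos(a),np.sin(a)],[-np.sin(a),np.cos(a)]]);p=q[:,:2]@R.T
        lo=np.percentile(p,1,axis=0);hi=np.percentile(p,99,axis=0);return R,lo,hi
    a=minimize_scalar(lambda a:np.prod(ex(a)[2]-ex(a)[1]),bounds=(x0-.25,x0+.25),method='bounded').x
    R,lo,hi=ex(a);return np.degrees(a),(lo+hi)/2@R,hi-lo
def line(q):
    c=q[:,:2].mean(0);w,V=np.linalg.eigh(np.cov((q[:,:2]-c).T));v=V[:,1]*np.sign(V[0,1]);return c,np.degrees(np.arctan2(v[1],v[0])),np.sqrt(w*12)
def plan(p,yaw_y,N,tilt=None):
    """rows to TCP p, tool down with tool y at world yaw yaw_y (deg), screw of N equal rows"""
    p0,R0,_=pose();y=np.radians(yaw_y)
    Y=np.array([np.cos(y),np.sin(y),0]);Z=np.array([0,0,-1.]);X=np.cross(Y,Z)
    R1=Ro.from_matrix(np.stack([X,Y,Z],1)); return plan2(p0,R0,p,R1,N)
def plan2(p0,R0,p,R1,N):
    w=(R0.inv()*R1).as_rotvec()/N
    A=sum(Ro.from_rotvec(w*k).as_matrix() for k in range(N))
    d=np.linalg.solve(A,R0.inv().apply(np.array(p)-p0))
    r=np.r_[d/.025,w/.1]; print(N,"x",np.round(r,3).tolist());return R1
E
cat > m2.py <<'E'
from h import *
for n in("top0","scene0"):
    px,P=load(n);hsv=cv2.cvtColor(px,cv2.COLOR_RGB2HSV).astype(int);H,S,V=hsv[...,0],hsv[...,1],hsv[...,2];X,Y,Z=P[...,0],P[...,1],P[...,2]
    print("==",n)
    near=(np.abs(Y+.005)<.1)&(np.abs(X-.52)<.11)
    m=near&(H<20)&(S>110)&(Z>.125)&(Y<-.09); print("bar",m.sum(),line(P[m]),np.median(Z[m]))
    # rear wall top / blue overall
    m=(np.abs(Y-.01)<.14)&(np.abs(X-.52)<.12)&(H>105)&(H<125)&(S>110)&(Z>.113)&(Y>-.1)&(Y<.12); print("tray",fitrect(P[m],0,0,-.12 ))
    # key in stand frame region
    k=near&(Y>-.045)&(Y<.03)&(np.abs(X-.52)<.085)
    b=k&(S<70)&(V>95)&(Z>.115)&(Z<.135);print("blade",b.sum(),line(P[b]),fitrect(P[b],0,0,-.07))
    g=k&((S<110)&(V<70)|(H>20)&(H<40)&(S>100))&(Z>.136);print("grip",g.sum(),line(P[g]),fitrect(P[g],0,0,-.07),np.median(Z[g]))
    yl=g&(H>20)&(H<40)&(S>100);print("yellow",yl.sum(),P[yl].mean(0).round(4))
    m=(np.abs(X-.58)<.07)&(np.abs(Y+.365)<.055)&(Z>.073)&(Z<.088);print("block",m.sum(),fitrect(P[m],0,0,.2),np.median(Z[m]))
    o=(np.abs(X-.545)<.04)&(np.abs(Y+.37)<.06)&(H<25)&(S>50)&(Z>.05);print("rim",o.sum(),line(P[o]) if o.sum()>5 else '')
    m=(X>.4)&(X<.75)&(Y<-.44)&(Y>-.62)&(Z>.075)&(Z<.096);a=(X<.56)|(X>.66);print("rail",line(P[m&a&(np.abs(Y+.5)<.06)]))
    m=(X>.4)&(X<.8)&(Y<-.40)&(Y>-.62)&(Z>.1);print("high",P[m].min(0).round(3),P[m].max(0).round(3))
    for nm,(x,y) in dict(tub=(.567,.242)).items():
        m=(np.hypot(X-x,Y-y)<.18)&(Z>.06)&(Z<.085)&(H>50)&(H<85)&(S>80);print("tub",fitrect(P[m],0,0,-.3))
E
python3 m2.py
```

```text
== top0
bar 0 (array([nan, nan]), np.float64(nan), array([nan, nan])) nan
tray (np.float64(-7.4992093005935585), array([0.53009245, 0.01450597]), array([0.16820589, 0.19457335]))
blade 480 (array([ 0.55296341, -0.01016695]), np.float64(-1.9603767554008902), array([0.03481106, 0.08775041])) (np.float64(-4.208774754395361), array([ 0.52349411, -0.00795689]), array([0.13639215, 0.03316966]))
grip 224 (array([ 0.48823752, -0.00434367]), np.float64(-3.6879503789812427), array([0.01629896, 0.06490539])) (np.float64(-2.1156501495193165), array([ 0.48711029, -0.00458798]), array([0.06458001, 0.01548088])) 0.14525953848123324
yellow 52 [ 0.4624 -0.0027  0.1457]
block 937 (np.float64(9.190826600961644), array([ 0.58018229, -0.36547141]), array([0.07918197, 0.0602978 ])) 0.07989390202530883
rim 21 (array([ 0.54133096, -0.37343198]), np.float64(-79.43152516934722), array([0.00196782, 0.05332583]))
rail (array([ 0.60085069, -0.50082074]), np.float64(10.59771628534159), array([0.02293688, 0.26590255]))
high [ 0.587 -0.539  0.1  ] [ 0.686 -0.472  0.142]
tub (np.float64(-16.95227294781185), array([0
[... 1179 characters left out ...]
np.float64(-16.747468176445867), array([0.56644473, 0.24355597]), array([0.23265367, 0.15638269]))h.py:26: RuntimeWarning: Mean of empty slice.
  c=q[:,:2].mean(0);w,V=np.linalg.eigh(np.cov((q[:,:2]-c).T));v=V[:,1]*np.sign(V[0,1]);return c,np.degrees(np.arctan2(v[1],v[0])),np.sqrt(w*12)
  ret = um.true_divide(
  avg = a.mean(axis, **keepdims_kw)
h.py:26: RuntimeWarning: Degrees of freedom <= 0 for slice
  c=q[:,:2].mean(0);w,V=np.linalg.eigh(np.cov((q[:,:2]-c).T));v=V[:,1]*np.sign(V[0,1]);return c,np.degrees(np.arctan2(v[1],v[0])),np.sqrt(w*12)
  c *= np.true_divide(1, fact)
  c *= np.true_divide(1, fact)
  return _methods._mean(a, axis=axis, dtype=dtype,
  ret = ret.dtype.type(ret / rcount)
```

```bash
python3 - <<'E'
from h import *
p0,R0,_=pose();print(R0.as_matrix().round(3).tolist())
y0=np.degrees(np.arctan2(*R0.as_matrix()[[1,0],1]));print(y0)
t=[.493,-.005,.26]
R1=plan(t,y0,28)
for N in(29,30): plan2(np.array(t),R0,t,Ro.from_rotvec([0,0,-np.radians(-94-y0)])*R0 if 0 else R0*Ro.from_rotvec([0,0,np.radians(94+y0)]),N)
E
```

```text
[[-0.944, 0.331, -0.0], [0.331, 0.944, -0.001], [-0.0, -0.001, -1.0]]
70.69869895573936
28 x [-0.667, -0.666, -0.048, -0.0, 0.0, 0.0]
29 x [0.0, -0.0, 0.0, 0.0, 0.0, 0.991]
30 x [0.0, -0.0, 0.0, 0.0, 0.0, 0.958]
```

Request:
carry_out --pt "1 -0.667 -0.666 -0.05 0 0 0" --pt "1 -0.667 -0.666 -0.05 0 0 0" --pt "1 -0.667 -0.666 -0.05 0 0 0" --pt "1 -0.667 -0.666 -0.05 0 0 0" --pt "1 -0.667 -0.666 -0.05 0 0 0" --pt "1 -0.667 -0.666 -0.05 0 0 0" --pt "1 -0.667 -0.666 -0.05 0 0 0" --pt "1 -0.667 -0.666 -0.05 0 0 0"

```text
clock: 0.9
position: [0.2886, 0.419, 0.2365]
ee_rot: [-0.527, -3.097, 0.001]
force: [-0.5, 0.2, 0.1]
width: 0.998
gripper_force: 0.0
```

Request:
carry_out --pt "1 -0.667 -0.666 -0.05 0 0 0" --pt "1 -0.667 -0.666 -0.05 0 0 0" --pt "1 -0.667 -0.666 -0.05 0 0 0" --pt "1 -0.667 -0.666 -0.05 0 0 0" --pt "1 -0.667 -0.666 -0.05 0 0 0" --pt "1 -0.667 -0.666 -0.05 0 0 0" --pt "1 -0.667 -0.666 -0.05 0 0 0" --pt "1 -0.667 -0.666 -0.05 0 0 0"

```text
clock: 1.7
position: [0.3704, 0.2492, 0.2466]
ee_rot: [-0.527, -3.097, 0.001]
force: [-0.7, -0.7, -0.1]
width: 1.002
gripper_force: 0.0
```

Request:
carry_out --pt "1 -0.667 -0.666 -0.05 0 0 0" --pt "1 -0.667 -0.666 -0.05 0 0 0" --pt "1 -0.667 -0.666 -0.05 0 0 0" --pt "1 -0.667 -0.666 -0.05 0 0 0" --pt "1 -0.667 -0.666 -0.05 0 0 0" --pt "1 -0.667 -0.666 -0.05 0 0 0" --pt "1 -0.667 -0.666 -0.05 0 0 0" --pt "1 -0.667 -0.666 -0.05 0 0 0"

```text
clock: 2.5
position: [0.4522, 0.0795, 0.2566]
ee_rot: [-0.526, -3.097, 0.0]
force: [0.2, 0.4, 0.4]
width: 0.997
gripper_force: 0.0
```

Request:
carry_out --pt "1 -0.667 -0.666 -0.05 0 0 0" --pt "1 -0.667 -0.666 -0.05 0 0 0" --pt "1 -0.667 -0.666 -0.05 0 0 0" --pt "1 -0.667 -0.666 -0.05 0 0 0" --pt "0.4 0 0 0 0 0 0.99" --pt "0.4 0 0 0 0 0 0.99" --pt "0.4 0 0 0 0 0 0.99" --pt "0.4 0 0 0 0 0 0.99"

```text
clock: 3.3
position: [0.4928, -0.0045, 0.2614]
ee_rot: [-1.132, -2.93, 0.001]
force: [0.5, 0.4, -0.5]
width: 0.701
gripper_force: 0.0
```

Request:
carry_out --pt "0.4 0 0 0 0 0 0.99" --pt "0.4 0 0 0 0 0 0.99" --pt "0.4 0 0 0 0 0 0.99" --pt "0.4 0 0 0 0 0 0.99" --pt "0.4 0 0 0 0 0 0.99" --pt "0.4 0 0 0 0 0 0.99" --pt "0.4 0 0 0 0 0 0.99" --pt "0.4 0 0 0 0 0 0.99"

```text
clock: 4.1
position: [0.4928, -0.0044, 0.2615]
ee_rot: [-2.174, -2.267, 0.001]
force: [-0.3, 0.0, -0.7]
width: 0.402
gripper_force: 0.0
```

Request:
carry_out --pt "0.4 0 0 0 0 0 0.99" --pt "0.4 0 0 0 0 0 0.99" --pt "0.4 0 0 0 0 0 0.99" --pt "0.4 0 0 0 0 0 0.99" --pt "0.4 0 0 0 0 0 0.99" --pt "0.4 0 0 0 0 0 0.99" --pt "0.4 0 0 0 0 0 0.99" --pt "0.4 0 0 0 0 0 0.99"

```text
clock: 4.9
position: [0.4929, -0.0044, 0.2615]
ee_rot: [-2.881, -1.253, 0.001]
force: [-0.1, -0.4, -0.5]
width: 0.399
gripper_force: 0.0
```

Request:
carry_out --pt "0.4 0 0 0 0 0 0.99" --pt "0.4 0 0 0 0 0 0.99" --pt "0.4 0 0 0 0 0 0.99" --pt "0.4 0 0 0 0 0 0.99" --pt "0.4 0 0 0 0 0 0.99" --pt "0.4 0 0 0 0 0 0.99" --pt "0.4 0 0 0 0 0 0.99" --pt "0.4 0 0 0 0 0 0.99"

```text
clock: 5.7
position: [0.4928, -0.0044, 0.2615]
ee_rot: [-3.141, -0.045, 0.001]
force: [-0.9, 0.0, 0.6]
width: 0.4
gripper_force: 0.0
```

```bash
python3 - <<'E'
from h import *
p,R,s=pose();print(p.round(4),R.as_matrix()[:,1].round(3),s["joints"].round(2))
plan([.493,-.005,.124],-94,8)
save("scene","s1")
E
```

```text
[ 0.4928 -0.0044  0.2615] [ 0.029 -1.    -0.   ] [-0.83  0.23  0.9   1.88 -0.2   1.12 -1.39]
8 x [0.001, 0.003, 0.688, 0.0, 0.001, 0.123]
```

Request:
carry_out --pt "0.4 0 0 0.69 0 0 0.12" --pt "0.4 0 0 0.69 0 0 0.12" --pt "0.4 0 0 0.69 0 0 0.12" --pt "0.4 0 0 0.69 0 0 0.12" --pt "0.4 0 0 0.69 0 0 0.12" --pt "0.4 0 0 0.69 0 0 0.12" --pt "0.4 0 0 0.69 0 0 0.12" --pt "0.4 0 0 0.62 0 0 0.12"

```text
clock: 6.55
position: [0.4928, -0.0043, 0.1245]
ee_rot: [3.14, -0.097, -0.001]
force: [0.4, 0.5, -0.5]
width: 0.402
gripper_force: 0.0
```

Request:
carry_out --pt "0 0 0 0 0 0 0" --pt "0 0 0 0 0 0 0" --pt "0 0 0 0 0 0 0" --pt "0 0 0 0 0 0 0" --pt "0 0 0 0 0 0 0" --squeeze 40

```text
clock: 7.05
position: [0.4936, -0.0044, 0.1262]
ee_rot: [-3.14, 0.099, -0.002]
force: [-1.1, 0.1, 4.2]
width: 0.195
gripper_force: 40.0
```

Request:
carry_out --pt "0 0 0 -0.4 0 0 0" --pt "0 0 0 -0.8 0 0 0" --pt "0 0 0 -0.8 0 0 0" --pt "0 0 0 -0.8 0 0 0" --pt "0 0 0 -0.8 0 0 0" --pt "0 0 0 -0.4 0 0 0"

```text
clock: 7.65
position: [0.4937, -0.0047, 0.2275]
ee_rot: [-3.139, 0.1, -0.003]
force: [0.2, 0.0, -1.2]
width: 0.197
gripper_force: 40.0
```

```bash
cat > key.py <<'E'
from h import *
import sys
p,R,s=pose();print(p.round(4),"yaw",np.degrees(np.arctan2(*R.as_matrix()[[1,0],1])).round(2),s["joints"].round(2))
# key points in tool-aligned frame: f along key (+x), l left, up
M=R.as_matrix();f=-M[:,0] if len(sys.argv)<2 else M[:,0]
f=M[:,0]*np.sign(M[0,0]);l=np.cross([0,0,1],f)
for n in("top","scene"):
    px,P=save(n,f"k_{n}_{s['clock']:.1f}")
    hsv=cv2.cvtColor(px,cv2.COLOR_RGB2HSV).astype(int);S,V,H=hsv[...,1],hsv[...,2],hsv[...,0]
    D=P-p;a=D@f;b=D@l;c=D[...,2]
    m=(a>.03)&(a<.12)&(np.abs(b)<.03)&(np.abs(c)<.025)
    m=m&(c>-.015)
    q=np.stack([a[m],b[m],c[m]],1)
    if len(q)<10: print(n,len(q));continue
    k=np.polyfit(q[:,0],q[:,2],1)
    print(n,len(q),"a",np.percentile(q[:,0],[1,99]).round(4),"b",np.percentile(q[:,1],[2,98]).round(4),"slope deg",np.degrees(np.arctan(k[0])).round(1),"top z@35,95",np.polyval(k,[.035,.095]).round(4),"yawrel",(lambda t:(t+90)%180-90)(fitrect(q,0,0,0)[0]).round(2), "ctr",fitrect(q,0,0,0)[1].round(4))
    y=(a>-.065)&(a<-.02)&(np.abs(b)<.02)&(H>20)&(H<40)&(S>90)&(c>0)&(c<.04)
    print(" yellow",y.sum(),np.round([a[y].mean(),b[y].mean(),c[y].mean()],4))
E
python3 key.py; python3 - <<'E'
from h import *
plan([.4175,-.3955,.22],-79.5,17)
E
```

```text
[ 0.4937 -0.0047  0.2275] yaw -93.64 [-0.82  0.28  0.92  1.94 -0.26  1.05 -1.43]
top 0
scene 231 a [0.0307 0.0985] b [-0.0161  0.0152] slope deg -0.9 top z@35,95 [ 0.0003 -0.0007] yawrel -0.85 ctr [ 0.0646 -0.0005]
 yellow 3 [-0.0273 -0.0033  0.0198]
17 x [-0.229, 0.912, 0.015, -0.0, -0.001, -0.145]
```

Request:
carry_out --pt "0 -0.229 0.912 0.015 0 0 -0.145" --pt "0 -0.229 0.912 0.015 0 0 -0.145" --pt "0 -0.229 0.912 0.015 0 0 -0.145" --pt "0 -0.229 0.912 0.015 0 0 -0.145" --pt "0 -0.229 0.912 0.015 0 0 -0.145" --pt "0 -0.229 0.912 0.015 0 0 -0.145" --pt "0 -0.229 0.912 0.015 0 0 -0.145" --pt "0 -0.229 0.912 0.015 0 0 -0.145"

```text
clock: 8.55
position: [0.4442, -0.1867, 0.2216]
ee_rot: [-3.14, -0.084, 0.002]
force: [0.2, 0.0, -1.2]
width: 0.192
gripper_force: 40.0
```

Request:
carry_out --pt "0 -0.229 0.912 0.015 0 0 -0.145" --pt "0 -0.229 0.912 0.015 0 0 -0.145" --pt "0 -0.229 0.912 0.015 0 0 -0.145" --pt "0 -0.229 0.912 0.015 0 0 -0.145" --pt "0 -0.229 0.912 0.015 0 0 -0.145" --pt "0 -0.229 0.912 0.015 0 0 -0.145" --pt "0 -0.229 0.912 0.015 0 0 -0.145" --pt "0 -0.229 0.912 0.015 0 0 -0.145"

```text
clock: 9.35
position: [0.4177, -0.3727, 0.2182]
ee_rot: [-3.129, -0.266, 0.002]
force: [0.7, -0.7, -1.0]
width: 0.191
gripper_force: 40.0
```

```bash
python3 key.py; python3 - <<'E'
from h import *
plan([.4175,-.3955,.09],-79.5,7)
E
```

```text
[ 0.4177 -0.3727  0.2182] yaw -80.29 [ 0.02  0.42  0.87  1.79 -0.36  1.09 -0.39]
top 528 a [0.0334 0.0991] b [-0.0168  0.0153] slope deg 0.1 top z@35,95 [-0.0019 -0.0019] yawrel 0.81 ctr [ 0.0664 -0.0008]
 yellow 0 [nan nan nan]
scene 201 a [0.031  0.0975] b [-0.0199  0.0113] slope deg -0.2 top z@35,95 [-0.0005 -0.0007] yawrel -1.34 ctr [ 0.064  -0.0042]
 yellow 0 [nan nan nan]
7 x [-0.014, 0.115, 0.735, 0.002, 0.003, -0.026]key.py:18: RuntimeWarning: Mean of empty slice.
  print(" yellow",y.sum(),np.round([a[y].mean(),b[y].mean(),c[y].mean()],4))
  ret = ret.dtype.type(ret / rcount)
```

Request:
carry_out --pt "0 -0.014 0.11 0.74 0 0 -0.02" --pt "0 -0.014 0.11 0.74 0 0 -0.02" --pt "0 -0.014 0.11 0.74 0 0 -0.02" --pt "0 -0.014 0.11 0.74 0 0 -0.02" --pt "0 -0.014 0.11 0.74 0 0 -0.02" --pt "0 -0.014 0.11 0.74 0 0 -0.02" --pt "0 -0.014 0.11 0.74 0 0 -0.02" --pt "0 0 0 0.7 0 0 0"

```text
clock: 10.25
position: [0.419, -0.3907, 0.0708]
ee_rot: [-3.127, -0.287, 0.002]
force: [0.8, -0.4, -1.2]
width: 0.194
gripper_force: 40.0
```

```bash
python3 key.py 2>/dev/null; python3 - <<'E'
from h import *
plan([.4172,-.3940,.070],-79.5,1)
px,_=load([f[:-4] for f in sorted(__import__('os').listdir('pics')) if f.startswith('k_top') and f.endswith('npz')][-1])
px2,_=load([f[:-4] for f in sorted(__import__('os').listdir('pics')) if f.startswith('k_scene') and f.endswith('npz')][-1])
b=np.vstack([cv2.resize(px[190:310,460:620],(560,300),interpolation=3)[:,:],cv2.resize(px2[180:280,80:230],(560,300),interpolation=3)])
cv2.imwrite("pics/c3.png",cv2.cvtColor(b,cv2.COLOR_RGB2BGR));print(arm.observe()["clock"])
E
ls pics
```

```text
[ 0.419  -0.3907  0.0708] yaw -79.53 [ 0.17  0.62  0.71  1.91 -0.54  0.82 -0.21]
top 419 a [0.0347 0.0992] b [-0.0167  0.0149] slope deg -0.0 top z@35,95 [-0.0019 -0.0019] yawrel -1.94 ctr [ 0.067  -0.0013]
 yellow 0 [nan nan nan]
scene 194 a [0.0311 0.1199] b [-0.0151  0.0173] slope deg 2.7 top z@35,95 [-0.0047 -0.0019] yawrel -1.56 ctr [0.0756 0.0009]
 yellow 0 [nan nan nan]
1 x [-0.069, 0.177, -0.009, -0.041, 0.033, -0.002]
10.35
c1.png
c2.png
c3.png
k_scene_10.2.npz
k_scene_10.2.png
k_scene_7.7.npz
k_scene_7.7.png
k_scene_9.3.npz
k_scene_9.3.png
k_top_10.2.npz
k_top_10.2.png
k_top_7.7.npz
k_top_7.7.png
k_top_9.3.npz
k_top_9.3.png
s1.npz
s1.png
scene0.npz
scene0.png
top0.npz
top0.png
```

View pics/c3.png

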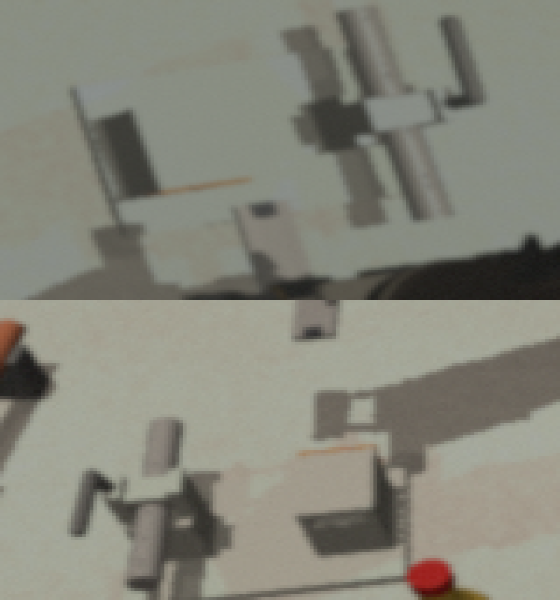

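The crop shows the blade tip at top-crop (262,205), which looks to the right of the rim at (160–250,185). I'll check it against the depth cloud before pushing.

```bash
python3 - <<'E'
from h import *
px,P=load("k_top_10.2")
print("v264",[(u,P[264,u].round(3).tolist()) for u in range(500,548,4)])
print("v248",[(u,P[248,u].round(3).tolist()) for u in range(490,548,5)])
print("v274",[(u,P[274,u].round(3).tolist()) for u in range(520,548,3)])
px,P=load("k_scene_10.2")
f=np.array([.983,.182,0]);l=np.array([-.182,.983,0]);s=np.array([.5404,-.3727,.06]);D=P-s;a,b,c=D@f,D@l,D[...,2]
hs=cv2.cvtColor(px,cv2.COLOR_RGB2HSV)
m=(a>-.06)&(a<-.005)&(abs(b)<.08)&(c>-.01)&(c<.04);print("blade rel slot",m.sum(),np.percentile(a[m],[2,98]),np.percentile(b[m],[2,98]),np.median(c[m]))
m=(a>.0)&(a<.08)&(abs(b)<.05)&(c>.012)&(c<.03);print("block rel slot",m.sum(),np.percentile(a[m],[2,98]),np.percentile(b[m],[2,98]),np.median(c[m]))
E
```

```text
v264 [(500, [0.545, -0.343, 0.046]), (504, [0.542, -0.343, 0.074]), (508, [0.542, -0.351, 0.078]), (512, [0.542, -0.361, 0.074]), (516, [0.542, -0.37, 0.076]), (520, [0.543, -0.387, 0.054]), (524, [0.547, -0.413, 0.008]), (528, [0.546, -0.421, 0.013]), (532, [0.546, -0.431, 0.011]), (536, [0.545, -0.439, 0.016]), (540, [0.546, -0.453, 0.006]), (544, [0.545, -0.46, 0.013])]
v248 [(490, [0.587, -0.333, 0.01]), (495, [0.584, -0.335, 0.039]), (500, [0.58, -0.337, 0.069]), (505, [0.579, -0.346, 0.079]), (510, [0.578, -0.356, 0.082]), (515, [0.578, -0.369, 0.079]), (520, [0.578, -0.379, 0.082]), (525, [0.577, -0.391, 0.082]), (530, [0.585, -0.429, 0.012]), (535, [0.584, -0.439, 0.016]), (540, [0.585, -0.456, 0.005]), (545, [0.584, -0.466, 0.009])]
v274 [(520, [0.519, -0.38, 0.068]), (523, [0.518, -0.386, 0.073]), (526, [0.522, -0.414, 0.015]), (529, [0.522, -0.424, 0.007]), (532, [0.522, -0.429, 0.013]), (535, [0.522, -0.438, 0.009]), (538, [0.522, -0.445, 0.01]), (541, [0.521, -0.45, 0.014]), (544, [0.522, -0.462, 0.002]), (547, [0.522, -0.473, -0.006])]
blade rel slot 102 [-0.05915007 -0.02278892] [-0.00948053  0.02170545] 0.007269697293996666
block rel slot 453 [0.00155847 0.07891203] [-0.02899184  0.02960893] 0.02025773109918405
```

c3 was actually the older frame, because the filenames sorted wrong. The current cloud puts the blade about 4 mm left of the slot axis with the tip 24 mm before the mouth, so I'll correct that and start inserting.

Request:
carry_out --pt "0 0 0.23 0 0 0 -0.17" --pt "0 0.5 0 0 0 0 0" --pt "0 0.5 0 0 0 0 0" --pt "0 0.4 0 0 0 0 0" --pt "0 0.4 0 0 0 0 0"

```text
clock: 10.85
position: [0.4662, -0.3876, 0.0727]
ee_rot: [3.126, 0.315, 0.001]
force: [0.3, -1.6, -0.6]
width: 0.19
gripper_force: 40.0
```

```bash
cat > rel.py <<'E'
from h import *
p,R,st=pose();f=np.array([.983,.182,0]);l=np.array([-.182,.983,0]);s=np.array([.5404,-.3727,.06])
print(st["clock"],"tcp rel",((p-s)@f).round(4),((p-s)@l).round(4),p[2].round(4),"F",np.array(st["force"]).round(1),st["joints"].round(2))
for n in("top","scene"):
    px,P=save(n,f"r_{n}_{st['clock']:.1f}")
    D=P-s;a,b,c=D@f,D@l,D[...,2]
    m=(a>-.06)&(a<-.004)&(abs(b)<.08)&(c>-.01)&(c<.016);
    if m.sum()>5: print(n,"blade",m.sum(),np.percentile(a[m],[2,98]).round(4),np.percentile(b[m],[2,98]).round(4),np.median(c[m]).round(4))
    m=(a>.0)&(a<.08)&(abs(b)<.05)&(c>.015)&(c<.03)
    if m.sum()>5:print(n,"block",m.sum(),np.percentile(b[m],[2,98]).round(4),np.percentile(a[m],[2,98]).round(4))
E
python3 rel.py
```

```text
10.85 tcp rel -0.0756 -0.0012 0.0727 F [ 0.3 -1.6 -0.6] [ 0.14  0.66  0.71  1.82 -0.55  0.87 -0.26]
top blade 213 [-0.0385 -0.0047] [-0.0167  0.015 ] 0.011
top block 892 [-0.0298  0.0294] [0.0015 0.0784]
scene blade 108 [-0.0504 -0.0109] [-0.0149  0.016 ] 0.0116
scene block 431 [-0.0289  0.0295] [0.0015 0.0788]
```

Request:
carry_out --pt "0 0 0 0.12 0 0 0" --pt "0 0.4 0 0 0 0 0" --pt "0 0.4 0 0.02 0 0 0" --pt "0 0.4 0 0.02 0 0 0" --pt "0 0.3 0 0 0 0 0"

```text
clock: 11.45
position: [0.5026, -0.3803, 0.0683]
ee_rot: [-3.126, -0.315, -0.0]
force: [-1.0, 0.1, -0.8]
width: 0.193
gripper_force: 40.0
```

```bash
python3 rel.py
```

```text
11.45 tcp rel -0.0385 -0.0006 0.0683 F [-1.   0.1 -0.8] [ 0.12  0.7   0.7   1.76 -0.56  0.89 -0.31]
top block 875 [-0.0301  0.0293] [0.0023 0.0784]
scene blade 17 [-0.0296 -0.0061] [-0.0182  0.024 ] 0.0131
scene block 429 [-0.0286  0.0299] [0.0021 0.0787]
```

Request:
carry_out --pt "0 0.2 0 0 0 0 0" --pt "0 0.15 0 0 0 0 0" --pt "0 0.05 0 0 0 0 0"

```text
clock: 11.85
position: [0.5114, -0.3788, 0.0685]
ee_rot: [-3.126, -0.313, -0.0]
force: [-0.4, -0.1, -2.1]
width: 0.193
gripper_force: 40.0
```

Request:
carry_out --pt "0 0.05 0 0 0 0 0" --pt "0 0.05 0 0 0 0 0"

```text
clock: 12.05
position: [0.5124, -0.3786, 0.0684]
ee_rot: [-3.126, -0.312, 0.002]
force: [-5.9, 1.4, 2.5]
width: 0.188
gripper_force: 40.0
```

Request:
carry_out --pt "0 0.06 0 0 0 0 0" --pt "0 0.06 0 0 0 0 0" --pt "0 0 0 0 0 0 0"

```text
clock: 12.35
position: [0.5124, -0.3787, 0.0683]
ee_rot: [-3.125, -0.309, 0.008]
force: [-11.6, 0.3, 4.5]
width: 0.191
gripper_force: 40.0
```

```bash
python3 - <<'E'
from h import *
px,P=save("scene","s3");px2,_=save("top","t3")
b=np.vstack([cv2.resize(px2[190:310,460:620],None,fx=3,fy=3,interpolation=3),cv2.resize(px[180:280,80:240],None,fx=3,fy=3,interpolation=3)])
cv2.imwrite("pics/c4.png",cv2.cvtColor(b,cv2.COLOR_RGB2BGR))
E
```

```text
(no output)
```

View pics/c4.png

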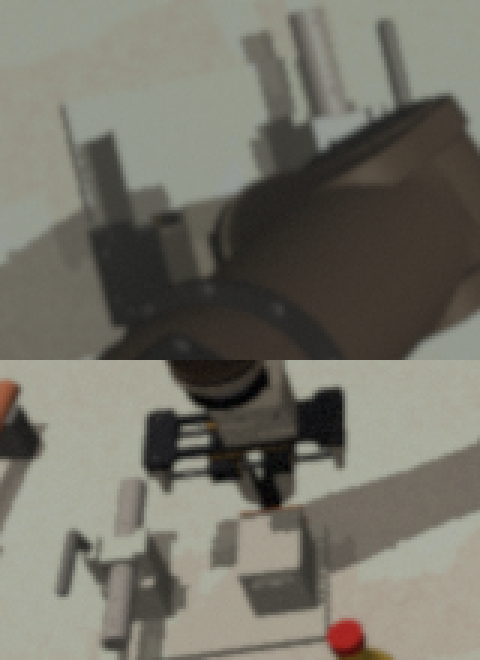

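The scene crop shows the grip's shoulder against the orange rim at (270,510), and extra push raises the force without moving it. So the key is home, and I'll release.

Request:
carry_out --pt "0 -0.12 0 0.04 0 0 0" --pt "0 0 0 0 0 0 0" --pt "0.45 0 0 0 0 0 0" --pt "0.45 0 0 0 0 0 0" --pt "0.45 0 0 0 0 0 0" --squeeze 10

```text
clock: 12.95
position: [0.5142, -0.3782, 0.0676]
ee_rot: [3.126, 0.314, 0.001]
force: [0.5, 0.3, -0.0]
width: 0.406
gripper_force: 0.0
```

Request:
carry_out --pt "0.45 0 0 -0.5 0 0 0" --pt "0.45 0 0 -1 0 0 0" --pt "0.45 0 0 -1 0 0 0" --pt "0.45 0 0 -1 0 0 0" --pt "0.45 0 0 -1 0 0 0" --pt "0.45 0 0 -1 0 0 0" --pt "0.45 0 0 -1 0 0 0" --pt "0.45 0 0 -1 0 0 0"

```text
clock: 13.75
position: [0.5134, -0.3785, 0.2572]
ee_rot: [3.125, 0.313, 0.001]
force: [-0.4, -0.8, 0.4]
width: 0.45
gripper_force: 0.0
```

Request:
carry_out --pt "0.45 -1 0 0 0 0 0" --pt "0.45 -1 -1 0 0 0 0" --pt "0.45 -0.5 -1 0 0 0 0" --pt "0.45 0 -1 0 0 0 0" --pt "0.45 0 -1 0 0 0 0" --pt "0.45 0 -1 0 0 0 0" --pt "0.45 0 -1 0 0 0 0" --pt "0.45 0 -1 0 0 0 0"

```text
clock: 14.55
position: [0.4172, -0.2186, 0.2557]
ee_rot: [-3.126, -0.312, -0.002]
force: [0.8, -0.1, -0.3]
width: 0.45
gripper_force: 0.0
```

```bash
cat > look.py <<'E'
from h import *
p,R,st=pose();print(st["clock"],p.round(4),"yaw",np.degrees(np.arctan2(*R.as_matrix()[[1,0],1])).round(2),st["joints"].round(2))
f=np.array([.983,.182,0]);l=np.array([-.182,.983,0]);s=np.array([.5404,-.3727,.06])
t=f"{st['clock']:.1f}"
for n in("top","scene"):
    px,P=save(n,f"l_{n}_{t}")
    hsv=cv2.cvtColor(px,cv2.COLOR_RGB2HSV).astype(int);H,S,V=hsv[...,0],hsv[...,1],hsv[...,2];X,Y,Z=P[...,0],P[...,1],P[...,2]
    D=P-s;a,b,c=D@f,D@l,D[...,2]
    m=(a>-.12)&(a<-.003)&(abs(b)<.04)&(c>.012)&(c<.045)
    if m.sum()>5: print(n,"grip rel slot",m.sum(),"a",np.percentile(a[m],[2,98]).round(4),"b",np.percentile(b[m],[5,95]).round(4),"top",np.median(c[m]).round(4))
    m=(np.hypot(X-.56,Y-.2)<.22)&(Z>.06)&(Z<.085)&(H>50)&(H<85)&(S>80);print(n,"tub",m.sum(),fitrect(P[m],0,0,-.2))
    m=(H<20)&(S>120)&(Z>.12)&(abs(X-.513)<.09)&(abs(Y+.118)<.03);
    if m.sum()>10: print(n,"bar",m.sum(),line(P[m]),np.median(Z[m]).round(4), (P[m][:,0].min()+P[m][:,0].max())/2)
    m=(Z>.03)&(Z<.086)&(abs(X-.535)<.12)&(Y>.06)&(Y<.105)&(S<50)&(V>90)
    if m.sum()>10: print(n,"front?",m.sum(),line(P[m]))
E
python3 look.py
```

```text
14.55 [ 0.4172 -0.2186  0.2557] yaw -78.59 [-0.4   0.19  0.92  1.94 -0.17  1.09 -0.78]
top grip rel slot 181 a [-0.0483 -0.0039] b [-0.0083  0.008 ] top 0.0245
top tub 344 (np.float64(-16.939732974921377), array([0.5657937 , 0.24093325]), array([0.2245081 , 0.15689371]))
top bar 231 (array([ 0.51189942, -0.11776141]), np.float64(-7.0273597220746185), array([0.00892741, 0.12417441])) 0.1442 0.5120014961753061
scene grip rel slot 120 a [-0.0683 -0.0035] b [-0.0076  0.009 ] top 0.0254
scene tub 510 (np.float64(-16.96483131054839), array([0.56644146, 0.24358174]), array([0.23184546, 0.15665745]))
scene bar 144 (array([ 0.51640801, -0.11733531]), np.float64(-7.5732268353272465), array([0.01222908, 0.12751995])) 0.1452 0.514265657545026
```

The key is home and level. Its grip spans 0 to −69 mm before the mouth, centred. Next, the tub.

```bash
python3 - <<'E'
from h import *
R1=plan([.5894,.3168,.22],-106.95,24)
plan2(np.array([.5894,.3168,.22]),R1,[.5894,.3168,.03],R1,8)
E
```

```text
24 x [0.257, -0.908, 0.06, -0.001, -0.0, 0.208]
8 x [0.0, 0.0, 0.95, 0.0, 0.0, 0.0]
```

Request:
carry_out --pt "0.4 0.257 -0.908 0.06 0 0 0.208" --pt "0.4 0.257 -0.908 0.06 0 0 0.208" --pt "0.4 0.257 -0.908 0.06 0 0 0.208" --pt "0.4 0.257 -0.908 0.06 0 0 0.208" --pt "0.4 0.257 -0.908 0.06 0 0 0.208" --pt "0.4 0.257 -0.908 0.06 0 0 0.208" --pt "0.4 0.257 -0.908 0.06 0 0 0.208" --pt "0.4 0.257 -0.908 0.06 0 0 0.208"

```text
clock: 15.45
position: [0.446, -0.0327, 0.2437]
ee_rot: [-3.141, -0.049, -0.002]
force: [1.3, 0.0, 0.6]
width: 0.397
gripper_force: 0.0
```

Request:
carry_out --pt "0.4 0.257 -0.908 0.06 0 0 0.208" --pt "0.4 0.257 -0.908 0.06 0 0 0.208" --pt "0.4 0.257 -0.908 0.06 0 0 0.208" --pt "0.4 0.257 -0.908 0.06 0 0 0.208" --pt "0.4 0.257 -0.908 0.06 0 0 0.208" --pt "0.4 0.257 -0.908 0.06 0 0 0.208" --pt "0.4 0.257 -0.908 0.06 0 0 0.208" --pt "0.4 0.257 -0.908 0.06 0 0 0.208"

```text
clock: 16.25
position: [0.505, 0.1467, 0.2317]
ee_rot: [-3.134, 0.211, -0.002]
force: [0.4, -1.0, -0.2]
width: 0.401
gripper_force: 0.0
```

Request:
carry_out --pt "0.4 0.257 -0.908 0.06 0 0 0.208" --pt "0.4 0.257 -0.908 0.06 0 0 0.208" --pt "0.4 0.257 -0.908 0.06 0 0 0.208" --pt "0.4 0.257 -0.908 0.06 0 0 0.208" --pt "0.4 0.257 -0.908 0.06 0 0 0.208" --pt "0.4 0.257 -0.908 0.06 0 0 0.208" --pt "0.4 0.257 -0.908 0.06 0 0 0.208" --pt "0.4 0.257 -0.908 0.06 0 0 0.208"

```text
clock: 17.05
position: [0.5925, 0.3139, 0.2196]
ee_rot: [-3.106, 0.47, -0.001]
force: [0.3, -0.9, -0.1]
width: 0.399
gripper_force: 0.0
```

```bash
python3 - <<'E'
from h import *
print(pose()[2]["joints"].round(2))
R1=plan([.5894,.3168,.03],-106.95,8)
E
```

```text
[-1.    0.59  0.72  1.5  -0.4   1.21 -2.09]
8 x [-0.02, -0.009, 0.948, -0.001, -0.001, -0.006]
```

Request:
carry_out --pt "0.4 -0.02 -0.01 0.95 0 0 0" --pt "0.4 -0.02 -0.01 0.95 0 0 0" --pt "0.4 -0.02 -0.01 0.95 0 0 0" --pt "0.4 -0.02 -0.01 0.95 0 0 0" --pt "0.4 -0.02 -0.01 0.95 0 0 0" --pt "0.4 -0.02 -0.01 0.95 0 0 0" --pt "0.4 -0.02 -0.01 0.95 0 0 0" --pt "0.4 -0.02 -0.01 0.9 0 0 0"

```text
clock: 17.85
position: [0.589, 0.3162, 0.0298]
ee_rot: [-3.106, 0.469, -0.001]
force: [-0.4, 0.1, 0.6]
width: 0.402
gripper_force: 0.0
```

Request:
carry_out --pt "0 0 0 0 0 0 0" --pt "0 0 0 0 0 0 0" --pt "0 0 0 0 0 0 0" --pt "0 0 0 0 0 0 0" --pt "0 0 0 0 0 0 0" --pt "0 0 0 0 0 0 0" --squeeze 20

```text
clock: 18.45
position: [0.5888, 0.3169, 0.0315]
ee_rot: [-3.105, 0.468, -0.002]
force: [-0.5, -0.6, 6.3]
width: 0.045
gripper_force: 20.0
```

```bash
python3 - <<'E'
from h import *
p,R,s=pose();print(p.round(4),np.degrees(np.arctan2(*R.as_matrix()[[1,0],1])).round(2),s["width"],s["gripper_force"],np.array(s["force"]).round(1))
px,P=save("top","tg")
hsv=cv2.cvtColor(px,cv2.COLOR_RGB2HSV).astype(int);H,S=hsv[...,0],hsv[...,1];X,Y,Z=P[...,0],P[...,1],P[...,2]
px,P=save("scene","sg")
hsv=cv2.cvtColor(px,cv2.COLOR_RGB2HSV).astype(int);H,S=hsv[...,0],hsv[...,1];X,Y,Z=P[...,0],P[...,1],P[...,2]
m=(np.hypot(X-.56,Y-.2)<.22)&(Z>.06)&(Z<.085)&(H>50)&(H<85)&(S>80);print("tub",m.sum(),fitrect(P[m],0,0,-.2))
plan([.5574,.2395,p[2]],-97,10)
E
```

```text
[0.5888 0.3169 0.0315] -107.14 0.045378932667168484 19.99915301799774 [-0.5 -0.6  6.3]
tub 431 (np.float64(-16.73677927889024), array([0.56619205, 0.24310238]), array([0.23228724, 0.15629551]))
10 x [-0.055, 0.33, -0.0, -0.001, -0.001, -0.177]
```

Request:
carry_out --pt "0 -0.055 0.33 0 0 0 -0.177" --pt "0 -0.055 0.33 0.02 0 0 -0.177" --pt "0 -0.055 0.33 0.02 0 0 -0.177" --pt "0 -0.055 0.33 0 0 0 -0.177" --pt "0 -0.055 0.33 0 0 0 -0.177" --pt "0 -0.055 0.33 0 0 0 -0.177"

```text
clock: 19.15
position: [0.5694, 0.2742, 0.0315]
ee_rot: [-3.122, 0.298, -0.006]
force: [1.7, 8.5, 10.8]
width: 0.04
gripper_force: 20.1
```

Request:
carry_out --pt "0 -0.055 0.33 0 0 0 -0.177" --pt "0 -0.055 0.33 0 0 0 -0.177" --pt "0 -0.055 0.33 0 0 0 -0.177" --pt "0 -0.055 0.25 0 0 0 -0.177"

```text
clock: 19.55
position: [0.5589, 0.2443, 0.0314]
ee_rot: [-3.131, 0.188, -0.006]
force: [1.7, 9.4, 10.3]
width: 0.042
gripper_force: 20.1
```

```bash
cat > tub.py <<'E'
from h import *
p,R,s=pose();print(s["clock"],p.round(4),np.degrees(np.arctan2(*R.as_matrix()[[1,0],1])).round(2),s["width"].round(3),np.array(s["force"]).round(1))
xd=np.array([.9925,-.1219]);yd=np.array([.1219,.9925])
for n in("top","scene"):
    px,P=save(n,f"u_{n}_{s['clock']:.1f}")
    hsv=cv2.cvtColor(px,cv2.COLOR_RGB2HSV).astype(int);H,S=hsv[...,0],hsv[...,1];X,Y,Z=P[...,0],P[...,1],P[...,2]
    m=(np.hypot(X-.56,Y-.2)<.25)&(Z>.055)&(Z<.09)&(H>50)&(H<85)&(S>80);a,c,e=fitrect(P[m],0,0,-.12);print(n,m.sum(),a.round(2),"lat",(c@xd).round(4),"y",(c@yd).round(4),e.round(4),"lat range",np.percentile(P[m][:,:2]@xd,[1,99]).round(4))
    m=(abs(X-.53)<.13)&(abs(Y)<.14)&(H>105)&(H<125)&(S>110)&(Z>.13);q=P[m][:,:2]
    print(n,"tray lat",np.percentile(q@xd,[1,99]).round(4),"y",np.percentile(q@yd,[1,99]).round(4))
E
python3 tub.py
```

```text
Traceback (most recent call last):
  File "tub.py", line 2, in <module>
    p,R,s=pose();print(s["clock"],p.round(4),np.degrees(np.arctan2(*R.as_matrix()[[1,0],1])).round(2),s["width"].round(3),np.array(s["force"]).round(1))
                                                                                                      ^^^^^^^^^^^^^^^^
AttributeError: 'float' object has no attribute 'round'
```

```bash
sed -i 's/s\["width"\].round(3)/s["width"]/' tub.py; python3 tub.py
```

```text
19.55 [0.5589 0.2443 0.0314] -96.88 0.041601865877537274 [ 1.7  9.4 10.3]
top 101 -6.59 lat 0.5245 y 0.2229 [0.2261 0.1334] lat range [0.4116 0.6371]
top tray lat [0.4392 0.6121] y [-0.0449  0.1753]
scene 441 -8.23 lat 0.5251 y 0.233 [0.2326 0.156 ] lat range [0.4084 0.6414]
scene tray lat [0.4378 0.6134] y [-0.0417  0.1772]
```

Request:
carry_out --pt "0 0 0.12 0 0 0 0" --pt "0 0 0.12 0 0 0 0"

```text
clock: 19.85
position: [0.5581, 0.2391, 0.0314]
ee_rot: [-3.13, 0.188, -0.006]
force: [0.5, 9.8, 11.4]
width: 0.04
gripper_force: 20.0
```

Request:
carry_out --pt "0 0 0.08 0 0 0 0" --pt "0 0 0.08 0 0 0 0"

```text
clock: 20.05
position: [0.5591, 0.2374, 0.0315]
ee_rot: [-3.128, 0.187, -0.011]
force: [8.0, 20.3, 1.2]
width: 0.042
gripper_force: 20.1
```

Request:
carry_out --pt "0 0 -0.05 0 0 0 0" --pt "0.3 0 0 0 0 0 0" --pt "0.3 0 0 0 0 0 0" --pt "0.3 0 0 0 0 0 0"

```text
clock: 20.45
position: [0.5555, 0.232, 0.0292]
ee_rot: [3.135, -0.193, -0.001]
force: [0.1, 0.1, 0.2]
width: 0.256
gripper_force: 0.0
```

Request:
carry_out --pt "0.3 0 0 -0.5 0 0 0" --pt "0.3 0 0 -1 0 0 0" --pt "0.3 0 0 -1 0 0 0" --pt "0.3 0 0 -1 0 0 0" --pt "0.3 0 0 -1 0 0 0" --pt "0.3 0 0 -1 0 0 0" --pt "0.3 0 0 -1 0 0 0" --pt "0.3 0 0 -1 0 0 0"

```text
clock: 21.25
position: [0.5555, 0.2317, 0.2185]
ee_rot: [3.135, -0.194, -0.0]
force: [0.0, -0.5, -0.2]
width: 0.3
gripper_force: 0.0
```

Request:
carry_out --pt "0.3 -1 0 -0.6 0 0 0" --pt "0.3 -1 0 0 0 0 0" --pt "0.3 -1 0 0 0 0 0" --pt "0.3 -1 0.5 0 0 0 0" --pt "0.3 -1 0.5 0 0 0 0" --pt "0.3 0 1 0 0 0 0"

```text
clock: 21.85
position: [0.4226, 0.1988, 0.2318]
ee_rot: [-3.135, 0.186, 0.004]
force: [0.5, -0.2, 0.1]
width: 0.298
gripper_force: 0.0
```

```bash
python3 tub.py; cp pics/u_scene_$(python3 -c "from cell import arm;print(f\"{arm.observe()['clock']-.1:.1f}\")").png pics/v.png; ls -t pics | head -3
```

```text
21.85 [0.4226 0.1988 0.2318] -96.79 0.2981507758843315 [ 0.5 -0.2  0.1]
top 64 -7.29 lat 0.526 y 0.225 [0.2238 0.1536] lat range [0.4137 0.6379]
top tray lat [0.439  0.6113] y [-0.0445  0.1751]
scene 515 -8.49 lat 0.5252 y 0.2276 [0.2322 0.1552] lat range [0.4093 0.6416]
scene tray lat [0.4367 0.6135] y [-0.0418  0.177 ]
u_scene_21.9.npz
u_scene_21.9.png
u_top_21.9.npzcp: cannot stat 'pics/u_scene_21.8.png': No such file or directory
```

```bash
python3 - <<'E'
from h import *
px,P=load("u_scene_21.9");px2,_=load("u_top_21.9")
b=np.vstack([cv2.resize(px2[190:320,220:430],None,fx=2.8,fy=2.3,interpolation=3),cv2.resize(px[180:290,230:440],None,fx=2.8,fy=2.6,interpolation=3)])
cv2.imwrite("pics/c5.png",cv2.cvtColor(b,cv2.COLOR_RGB2BGR))
hsv=cv2.cvtColor(px,cv2.COLOR_RGB2HSV).astype(int);H,S=hsv[...,0],hsv[...,1];X,Y,Z=P[...,0],P[...,1],P[...,2]
xd=np.array([.9925,-.1219]);yd=np.array([.1219,.9925])
m=(H>50)&(H<85)&(S>80)&(Z>.055)&(Z<.09)&(np.hypot(X-.56,Y-.2)<.25)
a,b_=P[...,:2]@xd,P[...,:2]@yd
# far-wall outer edge vs lat
for lo in np.arange(.42,.63,.03):
    k=m&(a>lo)&(a<lo+.03); print(lo.round(2),k.sum(),np.percentile(b_[k],[1,99]).round(4))
plan([.5133,-.1177,.23],-97,22)
E
```

```text
0.42 11 [0.3016 0.3048]
0.45 8 [0.3015 0.3051]
0.48 10 [0.3015 0.3043]
0.51 11 [0.3011 0.3043]
0.54 10 [0.3009 0.3047]
0.57 14 [0.3007 0.3045]
0.6 21 [0.1467 0.3034]
0.63 275 [0.1469 0.3012]
22 x [0.229, 0.543, 0.004, -0.0, 0.0, -0.002]
```

View pics/c5.png

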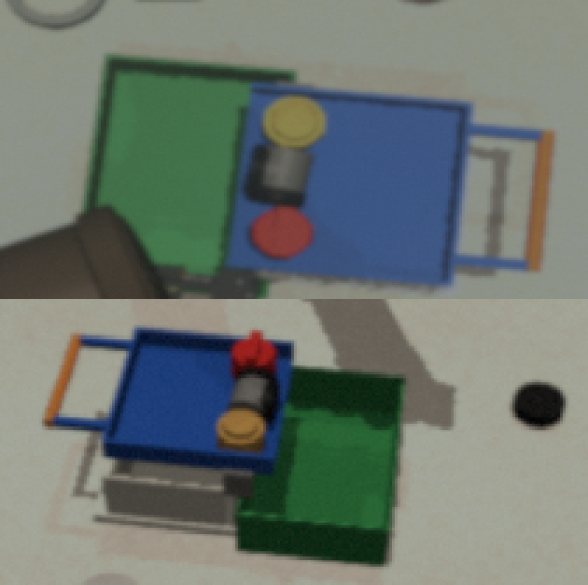

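The crop shows the tub flush under the lip, with its near rim about at the face (y 0.1467), parallel and centred within 1 mm. Next, the bar.

Request:
carry_out --pt "0.45 0.229 0.543 0 0 0 0" --pt "0.45 0.229 0.543 0 0 0 0" --pt "0.45 0.229 0.543 0 0 0 0" --pt "0.45 0.229 0.543 0 0 0 0" --pt "0.45 0.229 0.543 0 0 0 0" --pt "0.45 0.229 0.543 0 0 0 0" --pt "0.45 0.229 0.543 0 0 0 0" --pt "0.45 0.229 0.543 0 0 0 0"

```text
clock: 22.75
position: [0.4588, 0.0828, 0.232]
ee_rot: [3.135, -0.194, 0.001]
force: [0.5, -0.4, -0.2]
width: 0.452
gripper_force: 0.0
```

Request:
carry_out --pt "0.45 0.229 0.543 0 0 0 0" --pt "0.45 0.229 0.543 0 0 0 0" --pt "0.45 0.229 0.543 0 0 0 0" --pt "0.45 0.229 0.543 0 0 0 0" --pt "0.45 0.229 0.543 0 0 0 0" --pt "0.45 0.229 0.543 0 0 0 0" --pt "0.45 0.229 0.543 0 0 0 0" --pt "0.45 0.229 0.543 0 0 0 0"

```text
clock: 23.55
position: [0.4907, -0.0308, 0.2319]
ee_rot: [3.135, -0.194, 0.001]
force: [-0.6, -0.1, 0.2]
width: 0.451
gripper_force: 0.0
```

Request:
carry_out --pt "0.45 0.229 0.543 0 0 0 0" --pt "0.45 0.229 0.543 0 0 0 0" --pt "0.45 0.229 0.543 0 0 0 0" --pt "0.45 0.229 0.543 0 0 0 0" --pt "0.45 0.229 0.543 0 0 0 0" --pt "0.45 0.229 0.543 0 0 0 0" --pt "0.45 0 0 0 0 0 0"

```text
clock: 24.25
position: [0.5145, -0.1172, 0.232]
ee_rot: [3.133, -0.198, 0.001]
force: [-0.3, -0.1, 0.1]
width: 0.453
gripper_force: 0.0
```

```bash
python3 - <<'E'
from h import *
p,R,s=pose();print(p.round(4),s["joints"].round(2))
plan([.5133,-.1177,.120],-97,6)
E
```

```text
[ 0.5145 -0.1172  0.232 ] [-0.52  0.33  0.85  1.85 -0.28  1.08 -1.26]
6 x [-0.008, 0.003, 0.747, 0.003, -0.001, -0.007]
```

Request:
carry_out --pt "0.45 0 0 0.75 0 0 0" --pt "0.45 0 0 0.75 0 0 0" --pt "0.45 0 0 0.75 0 0 0" --pt "0.45 0 0 0.75 0 0 0" --pt "0.45 0 0 0.75 0 0 0" --pt "0.45 0 0 0.73 0 0 0"

```text
clock: 24.85
position: [0.5142, -0.1136, 0.119]
ee_rot: [3.136, -0.192, -0.0]
force: [0.8, -0.7, -0.5]
width: 0.45
gripper_force: 0.0
```

Request:
carry_out --pt "0 0 0 0 0 0 0" --pt "0 0 0 0 0 0 0" --pt "0 0 0 0 0 0 0" --pt "0 0 0 0 0 0 0" --pt "0 0 0 0 0 0 0" --squeeze 15

```text
clock: 25.35
position: [0.5144, -0.1178, 0.1211]
ee_rot: [3.131, -0.197, 0.004]
force: [-1.7, -12.2, -1.2]
width: 0.136
gripper_force: 15.0
```

```bash
python3 - <<'E'
import numpy as np
t=np.arange(0,1.121,.04);a=t+np.arctan2(.024,.205);r=np.hypot(.205,.024)
y=-r*np.cos(a);z=r*np.sin(a)
for i in range(len(t)-1): print(t[i+1].round(2),(-np.diff(y)[i]/.025).round(3),(-np.diff(z)[i]/.025).round(3))
E
```

```text
0.04 -0.045 -0.327
0.08 -0.058 -0.325
0.12 -0.071 -0.323
0.16 -0.084 -0.319
0.2 -0.096 -0.316
0.24 -0.109 -0.312
0.28 -0.121 -0.307
0.32 -0.134 -0.302
0.36 -0.146 -0.296
0.4 -0.157 -0.29
0.44 -0.169 -0.284
0.48 -0.18 -0.277
0.52 -0.191 -0.269
0.56 -0.202 -0.262
0.6 -0.212 -0.253
0.64 -0.222 -0.245
0.68 -0.231 -0.236
0.72 -0.241 -0.226
0.76 -0.25 -0.216
0.8 -0.258 -0.206
0.84 -0.266 -0.196
0.88 -0.274 -0.185
0.92 -0.281 -0.174
0.96 -0.288 -0.162
1.0 -0.294 -0.151
1.04 -0.3 -0.139
1.08 -0.305 -0.127
1.12 -0.31 -0.115
```

Request:
carry_out --pt "0 0 0.16 0 0 0 0" --pt "0 0 -0.045 -0.327 0 0 0" --pt "0 0 -0.058 -0.325 0 0 0" --pt "0 0 -0.071 -0.323 0 0 0" --pt "0 0 -0.084 -0.32 0 0 0" --pt "0 0 -0.096 -0.316 0 0 0" --pt "0 0 -0.109 -0.312 0 0 0" --pt "0 0 -0.121 -0.307 0 0 0"

```text
clock: 26.15
position: [0.5161, -0.1039, 0.1767]
ee_rot: [3.135, -0.193, 0.003]
force: [3.6, -4.7, -0.9]
width: 0.132
gripper_force: 15.0
```

```bash
cat > tray.py <<'E'
from h import *
p,R,s=pose();g=p+R.apply([0,0,-.019]);yd=np.array([.1219,.9925])
print(s["clock"],p.round(4),"bar y",(g[:2]@yd).round(4),"z",g[2].round(4),"theta",(np.arctan2(g[2]-.115,.1507-g[:2]@yd)-.1165).round(3),"r",np.hypot(g[2]-.115,.1507-g[:2]@yd).round(4),"F",np.array(s["force"]).round(1),s["joints"].round(2))
E
python3 tray.py
```

```text
26.15 [ 0.5161 -0.1039  0.1767] bar y -0.0402 z 0.1957 theta 0.284 r 0.2072 F [ 3.6 -4.7 -0.9] [-0.5   0.4   0.81  1.92 -0.35  0.96 -1.22]
```

Tracking well at θ≈0.28. I'll continue to about 0.9.

Request:
carry_out --pt "0 0 -0.134 -0.302 0 0 0" --pt "0 0 -0.146 -0.296 0 0 0" --pt "0 0 -0.157 -0.29 0 0 0" --pt "0 0 -0.169 -0.284 0 0 0" --pt "0 0 -0.18 -0.277 0 0 0" --pt "0 0 -0.191 -0.27 0 0 0" --pt "0 0 -0.202 -0.262 0 0 0" --pt "0 0 -0.212 -0.253 0 0 0"

```text
clock: 26.95
position: [0.5204, -0.071, 0.2332]
ee_rot: [3.133, -0.195, 0.004]
force: [2.9, -9.9, 6.1]
width: 0.137
gripper_force: 15.0
```

Request:
carry_out --pt "0 0 -0.222 -0.245 0 0 0" --pt "0 0 -0.231 -0.236 0 0 0" --pt "0 0 -0.241 -0.226 0 0 0" --pt "0 0 -0.25 -0.216 0 0 0" --pt "0 0 -0.258 -0.206 0 0 0" --pt "0 0 -0.266 -0.196 0 0 0" --pt "0 0 -0.274 -0.185 0 0 0"

```text
clock: 27.65
position: [0.526, -0.0284, 0.2715]
ee_rot: [3.133, -0.196, 0.006]
force: [0.6, -9.7, 10.4]
width: 0.135
gripper_force: 15.0
```

```bash
python3 tray.py;python3 - <<'E'
from h import *
px,P=save("scene","s9");px2,_=save("top","t9")
b=np.vstack([cv2.resize(px2[190:320,220:430],None,fx=2.8,fy=2.3,interpolation=3),cv2.resize(px[180:290,230:440],None,fx=2.8,fy=2.6,interpolation=3)])
cv2.imwrite("pics/c6.png",cv2.cvtColor(b,cv2.COLOR_RGB2BGR))
E
```

```text
27.65 [ 0.526  -0.0284  0.2715] bar y 0.036 z 0.2905 theta 0.875 r 0.2097 F [ 0.6 -9.7 10.4] [-0.71  0.29  0.86  1.8  -0.23  1.16 -1.47]
```

View pics/c6.png

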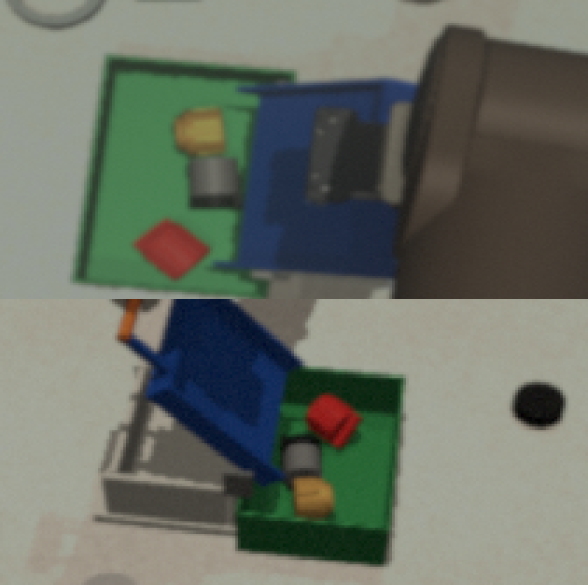

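All three fittings, the brass nut at (200,132), the elbow at (215,180) and the red cap at (172,250), are in the tub. I'll lower along the same arc.

Request:
carry_out --pt "0 0 0.274 0.185 0 0 0" --pt "0 0 0.266 0.196 0 0 0" --pt "0 0 0.258 0.206 0 0 0" --pt "0 0 0.25 0.216 0 0 0" --pt "0 0 0.241 0.226 0 0 0" --pt "0 0 0.231 0.236 0 0 0" --pt "0 0 0.222 0.245 0 0 0" --pt "0 0 0.212 0.253 0 0 0"

```text
clock: 28.55
position: [0.5199, -0.0752, 0.2261]
ee_rot: [3.135, -0.193, 0.004]
force: [3.7, -4.3, 2.7]
width: 0.134
gripper_force: 15.0
```

Request:
carry_out --pt "0 0 0.202 0.262 0 0 0" --pt "0 0 0.191 0.27 0 0 0" --pt "0 0 0.18 0.277 0 0 0" --pt "0 0 0.169 0.284 0 0 0" --pt "0 0 0.157 0.29 0 0 0" --pt "0 0 0.146 0.296 0 0 0" --pt "0 0 0.134 0.302 0 0 0" --pt "0 0 0.121 0.307 0 0 0"

```text
clock: 29.35
position: [0.5158, -0.1065, 0.1681]
ee_rot: [3.136, -0.192, 0.002]
force: [4.4, -2.8, 0.4]
width: 0.135
gripper_force: 15.0
```

```bash
python3 tray.py
```

```text
29.35 [ 0.5158 -0.1065  0.1681] bar y -0.0428 z 0.1871 theta 0.24 r 0.2065 F [ 4.4 -2.8  0.4] [-0.49  0.41  0.8   1.93 -0.36  0.95 -1.2 ]
```

Now the last 0.24 rad, at half speed near the stop.

Request:
carry_out --pt "0 0 0.109 0.312 0 0 0" --pt "0 0 0.096 0.316 0 0 0" --pt "0 0 0.084 0.32 0 0 0" --pt "0 0 0.036 0.161 0 0 0" --pt "0 0 0.036 0.161 0 0 0" --pt "0 0 0.03 0.162 0 0 0" --pt "0 0 0.02 0.11 0 0 0" --pt "0 0 0.02 0.08 0 0 0"

```text
clock: 30.15
position: [0.5143, -0.1168, 0.1273]
ee_rot: [-3.136, 0.192, -0.001]
force: [4.1, -2.5, 0.4]
width: 0.134
gripper_force: 15.0
```

```bash
python3 tray.py
```

```text
30.15 [ 0.5143 -0.1168  0.1273] bar y -0.0532 z 0.1463 theta 0.036 r 0.2063 F [ 4.1 -2.5  0.4] [-0.43  0.47  0.76  1.97 -0.42  0.86 -1.13]
```

Request:
carry_out --pt "0 0 0.01 0.08 0 0 0" --pt "0 0 0.01 0.08 0 0 0" --pt "0 0 0.01 0.06 0 0 0" --pt "0 0 0 0.05 0 0 0" --pt "0 0 0 0.05 0 0 0"

```text
clock: 30.65
position: [0.5142, -0.1178, 0.1194]
ee_rot: [3.135, -0.192, 0.002]
force: [4.1, -4.0, -0.4]
width: 0.136
gripper_force: 15.0
```

Request:
carry_out --pt "0 0 0 0.05 0 0 0" --pt "0 0 0 0.05 0 0 0"

```text
clock: 30.85
position: [0.5144, -0.1179, 0.118]
ee_rot: [-3.135, 0.193, -0.002]
force: [-3.0, -1.5, 23.3]
width: 0.137
gripper_force: 15.0
```

Request:
carry_out --pt "0 0 0 -0.06 0 0 0" --pt "0.45 0 0 0 0 0 0" --pt "0.45 0 0 0 0 0 0" --pt "0.45 0 0 0 0 0 0" --pt "0.45 0 0 0 0 0 0"

```text
clock: 31.35
position: [0.5132, -0.1172, 0.1179]
ee_rot: [-3.135, 0.192, 0.002]
force: [-0.4, -0.4, 0.1]
width: 0.42
gripper_force: 0.0
```

Request:
carry_out --pt "0.45 0 0 -0.3 0 0 0" --pt "0.45 0 0 -0.6 0 0 0" --pt "0.45 0 0 -1 0 0 0" --pt "0.45 0 0 -1 0 0 0" --pt "0.45 0 0 -1 0 0 0" --pt "0.45 0 0 -1 0 0 0" --pt "0.45 -1 0.5 0 0 0 0" --pt "0.45 -1 1 0 0 0 0"

```text
clock: 32.15
position: [0.4599, -0.1478, 0.2415]
ee_rot: [-3.136, 0.187, -0.002]
force: [-0.4, -1.3, -0.2]
width: 0.447
gripper_force: 0.0
```

Request:
carry_out --pt "0.45 -1 1 0 0 0 0" --pt "0.45 -0.5 1 0 0 0 0" --pt "0.45 0 1 0 0 0 0" --pt "0.45 0 1 0 0 0 0" --pt "0.45 0 0 0 0 0 0"

```text
clock: 32.65
position: [0.409, -0.2467, 0.2416]
ee_rot: [3.134, -0.2, 0.001]
force: [0.5, 0.8, 0.3]
width: 0.45
gripper_force: 0.0
```

```bash
python3 look.py; python3 tub.py; python3 - <<'E'
from h import *
px,P=save("scene","sF");px2,_=save("top","tF")
b=np.vstack([px[100:400,60:620],px2[90:340,60:620]])
cv2.imwrite("pics/c7.png",cv2.cvtColor(b,cv2.COLOR_RGB2BGR))
# movement of bystanders vs start
for n,a in(("top",px2),("scene",px)):
    p0=load(n+"0")[0]; print(n,(cv2.absdiff(p0,a).max(2)>40).sum())
E
```

```text
32.65 [ 0.409  -0.2467  0.2416] yaw -97.29 [-0.34  0.23  0.95  1.95 -0.21  1.07 -1.  ]
top grip rel slot 272 a [-0.0668 -0.0042] b [-0.0091  0.008 ] top 0.025
top tub 129 (np.float64(-6.946302715153929), array([0.54862796, 0.15980995]), array([0.22524904, 0.15299473]))
top bar 228 (array([ 0.51203376, -0.11765984]), np.float64(-7.167635193092111), array([0.00872544, 0.12309285])) 0.1446 0.5121173004761133
top front? 19 (array([0.56465561, 0.07113285]), np.float64(0.25636562142170527), array([0.0263001 , 0.35399122]))
scene grip rel slot 111 a [-0.0687 -0.0038] b [-0.0079  0.0081] top 0.0261
scene tub 423 (np.float64(-7.855570619559808), array([0.54916882, 0.16071612]), array([0.23260429, 0.15598212]))
scene bar 146 (array([ 0.51482245, -0.11732659]), np.float64(-7.617888583931125), array([0.01202728, 0.12979573])) 0.1443 0.5130322707098403
32.75 [ 0.4098 -0.2436  0.241 ] -97.12 0.4492587321905103 [0.1 0.4 0.1]
top 140 -7.03 lat 0.5251 y 0.2254 [0.2253 0.1531] lat range [0.4124 0.6377]
top tray lat [0.4391 0.6113] y [-0.0443  0.1751]
scene 503 -8.25 lat 0.525 y 0.2269 [0.2338 0.1557] lat range [0.4085 0.6412]
scene tray lat [0.4367 0.6138] y [-0.043  0.177]
top 47999
scene 18546
```

View pics/c7.png

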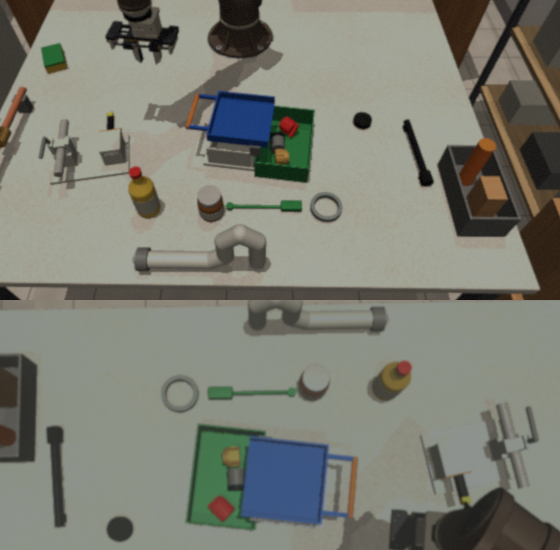

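The final view shows the tray empty and level, with the bar at its original height. The fittings are in the tub around (235,480), the key is in the rack at (460,488), and the other things look undisturbed.

```bash
python3 -c "from cell import arm;print(arm.sign_off())"
```

```text
the job is handed in; nothing more can be done
None
```

The job is handed in at about 33 s of the 67 s: the key is fully home in the slot, the tub is flush and centred under the lip with all three fittings in it, the tray is back level, and nothing else looks moved.

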